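# Clamp a pine block with a concentric ring and lock knob

### The job

Clamp the pine block in the blue side clamp: turn only the big black outer ring clockwise until the sprung pad holds the block against the fence with about 12 newtons, enough to hold it but not hard enough to bruise the wood. Then turn the small silver inner lock knob clockwise fully home without shifting the ring, and let go.

Things in the scene. Friction and masses are not known exactly. Their poses are not given: they have to be found in the camera images.
- ring_center (a point): centre of the outer ring of the concentric pair on top of the blue clamp housing: a black knurled ring, 56 mm across and 22 mm high, upright axis; this point is on the axis at half its height. The housing top is 15 mm below this point, the ring's top face 11 mm above it. At the start its y axis points along the jaw's travel to the fence; its z axis points up
- ring (a joint): ring angle, rad, 0 at the start, grows clockwise from above, stop at 3.2. Moves the jaw 16 mm per rad to the fence. Friction 0.32 N m holds it where it is left, even under load; each newton of clamping adds 0.016 N m to the torque that turns it clockwise. Read at rest, friction can hide up to 0.32 N m either way: compare with like readings taken while it still turned freely
- lock_center (a point): centre of the inner lock knob: a silver fluted knob, 28 mm across and 24 mm high, on the same upright axis above the ring, its underside 2 mm above the ring's top face; this point is on the axis at half its height. No link to the ring
- lock_mark (a point): end of the red line on top of the lock knob, 12 mm from its axis; it points to the green dot on the housing when open, to the red dot when locked
- lock (a joint): angle of the lock knob, rad, grows clockwise seen from above; 0 is open, its firm stop (fully home) is at 1.3. Starts between 0 and 0.3. Friction 0.06 N m, stays where it is left
- jaw: the jaw carriage with the sprung rubber-faced pad (44 mm wide, 38 mm high). Origin at the centre of the rubber face with the pad uncompressed, 80 mm from the knob axis at the start; y points to the fence. The pad's spring gives 4 N per mm
- block: pine block standing loose between pad and fence, 40 x 45 x 75 mm (45 mm along the jaw's travel at no yaw); origin at the centre of its underside, on the clamp's base 12 mm above the table, z up. The fence is an aluminium bar across the base beyond the block, 50 mm high, bolted in slots: its face lies 153 to 167 mm from the knob axis, differs from time to time and is not measured

How it is judged:
By the outcome, as a careful person would: the job done as asked, in the order asked, and still so for the second after the job is handed in, with the robot touching nothing.
It also fails if it takes over 64 s, if anything falls off the work surface, if the arm or the gripper's body presses on something with over 40 N, if the wrist force passes 120 N, or if a joint passes its speed limit or range.

### The arm

A 6-joint arm with a two-finger parallel gripper is mounted at the origin on the work surface; the furniture and walls round the work are solid. World frame = base frame: x ahead of the robot, y to its left, z up, the work surface at z = 0. Lengths are in m, angles in rad, forces in N, time in s.
With the tool pointing down it reaches from about 0.325 to 0.9 m from the base axis. Payload 3.5 kg.
Tool frame: the origin (TCP) lies on the mounting face of the last link; the fingertips stand 173 mm ahead of it and the grasp point (between the pads) lies 155 mm ahead of it; z points along the fingers, y is the line along which they close (so a half turn about z gives the same grasp; the last joint's range is limited). The gripper opens to 85 mm and grips with 20 to 120 N. Pads are 22 mm wide; open, the fingers measure 114 mm over their backs; the gripper's body (76 mm by 85 mm) begins 54 mm behind the grasp point. The pads swing forward as they close: fully open they stand 13 mm farther back than shut.
Start: joints at [1.144, 0.276, -0.026, 1.268, 0, 1.467], TCP at [0.199, 0.593, 0.405] pointing down, gripper open.
Joint ranges: [-3.12, 3.12], [-0.85, 1.88], [-1.08, 1.24], [-1.95, 2.15], [-1.57, 1.53], [-3.14, 3.14]. Speed limits (rad/s): [2.57, 2.57, 3.14, 3.14, 3.14, 3.14].

### API

Orientations are given as a unit quaternion [w, x, y, z].
In Python, from plant import arm gives the robot as it stands. The module is installed in compiled form; this text tells all that it offers.
- The arm moves only by the shell command python3 -m crank 'ROWS' [OPENING] [FORCE]. ROWS is JSON, a list of rows, each a list of 2 entries, a list of its own where there are three numbers: the shift along the tool's x, y, z in cm, then the turn about the tool's z in degrees. In form: [[[dx, dy, dz], yaw], ...]. A call has 1 to 8 rows; each row shifts and turns the commanded pose from where the row before left it, along the tool's axes as they then stand; what a row does not reach is not made up. A row lasts 1/10 s, in which the tool goes at most 50 mm and 8.59 degrees, less where a joint would pass 70% of its speed; a pose out of reach is approached as far as the arm can. A call with a gripper value outside its range is refused whole. OPENING is the closure, from 0 (fully open) to 1 (shut), set as the call begins (- or left out, the last holds). The fingers move at their own pace and stop on an object; FORCE is the grip in N (left out, the last holds). Time passes only in rows, so rows that do not move let the fingers close. It gives the time, the measured TCP pose, the force, the opening and the grip force at its end, in the units of the state.
- arm.get_obs(): the state, without advancing time (a new reading comes with each control period).
- arm.get_image(name): name is "scene" or "top" or "wrist"; returns a dict with "color" (384x512x3 uint8, blue, green, red), "fovy" (degrees; the focal length in pixels is half the picture's height over the tangent of half this angle, whatever the lens; pixels are square), "cx", "cy" (the principal point, pixels), "dist" ([k1, k2, p1, p2, k3] as OpenCV has them; the pictures are not rectified), "R" (3x3) and "t" (3): a world point X has camera coordinates R X + t. Camera axes: x right, y down, z forward; pixel columns grow to the right and rows downward; lengths in m; the calibration is good to about 2 mm. A picture is of the moment at which its call begins. There is no depth.
- arm.hand_in(): hands the job in; it is judged then, once.
Trained networks look in a picture, given as the dict that the camera call returned (one of the last four; its "shot" number tells which), for a name from the list of things; names that differ only in an ending like _2 or _b are one class to them, and where a whole thing is asked for, a point or a joint stands for the part that bears it (a point fixed in the world has none). Each returns a list of dicts, best first, with "conf" (0 to 1); they miss things now and then, are a little off and sometimes report something else, mostly with a low value. They report only what shows in the picture. A call takes as long as a camera call.
- arm.find_in(picture, thing): "bbox" ([left, top, right, bottom] in pixels, round what is visible of it).
- arm.regions_of(picture, thing): "mask" (384x512 bool, what is visible of it) and "bbox" ([left, top, right, bottom] in pixels, round what is visible of it).
- arm.pinpoint(picture, thing): "centre" ([row, column] in pixels: a listed point, or the origin of a listed thing).
The state is a dict: "t": time; "qpos": joint angles; "qvel": joint speeds; "joint_efforts": joint torques, N m; "tcp_pos": TCP position; "tool_rot": TCP orientation; "contact_force": force on the tool from outside, world axes, zero at the start; "torque": the same for the moment, N m; "opening": finger opening in m; "gripper_force": force on a finger pad.
Only numpy, scipy, OpenCV 4.12 (cv2) and the standard library are available. Lean on these libraries where they do the work, as an engineer would, in place of code of your own. Each camera call takes 0.05 s, during which the arm holds its last target. There are 200 camera calls.

## Working session

There is one attempt and no reset: what is moved stays moved. The work goes in short steps, Python scripts to look and compute and a shell command to move; the robot and the scene stay as the last step left them, time stands still between calls to the robot, and variables do not carry over. Pictures are saved under pics/ and viewed, at most 10 in all, crops included, and the job is handed in when it is done.

```bash
mkdir -p pics; cat > h.py <<'E'
import numpy as np, cv2
from plant import arm
def K(p):
    f=192/np.tan(np.radians(p["fovy"])/2); return np.array([[f,0,p["cx"]],[0,f,p["cy"]],[0,0,1]])
def ray(p,rc):
    u=cv2.undistortPoints(np.array([[[rc[1],rc[0]]]],float),K(p),np.array(p["dist"],float))[0,0]
    R=np.array(p["R"]);t=np.array(p["t"]);d=R.T@np.array([u[0],u[1],1]);return -R.T@t,d/np.linalg.norm(d)
def tri(rs):
    A=sum(np.eye(3)-np.outer(d,d) for o,d in rs);b=sum((np.eye(3)-np.outer(d,d))@o for o,d in rs)
    return np.linalg.solve(A,b)
def atz(r,z):
    o,d=r;return o+d*(z-o[2])/d[2]
E
python3 - <<'E'
from h import *
o=arm.get_obs();print({k:np.round(v,3).tolist() for k,v in o.items()})
P={n:arm.get_image(n) for n in("scene","top","wrist")}
for n,p in P.items(): cv2.imwrite(f"pics/a_{n}.png",p["color"]);print(n,np.round(-np.array(p["R"]).T@p["t"],3))
cv2.imwrite("pics/a.png",np.hstack([cv2.resize(p["color"],(400,300)) for p in (P["scene"],P["top"])]))
for th in("ring_center","lock_center","lock_mark","jaw","block"):
    rs=[]
    for n,p in P.items():
        r=arm.pinpoint(p,th)
        if r: print(th,n,np.round(r[0]["centre"],1),round(r[0]["conf"],2)); 
        if r and r[0]["conf"]>.4: rs.append(ray(p,r[0]["centre"]))
    if len(rs)>1: print("  ->",np.round(tri(rs),4))
E
```

```text
{'t': 0.0, 'qpos': [1.144, 0.277, -0.028, 1.268, 0.0, 1.467], 'qvel': [-0.001, 0.0, 0.001, 0.0, 0.0, 0.001], 'joint_efforts': [-0.003, -44.551, 29.52, 0.017, -0.0, 0.0], 'tcp_pos': [0.199, 0.592, 0.404], 'tool_rot': [-0.0, 0.161, 0.987, -0.001], 'contact_force': [-0.12, 0.157, -0.062], 'torque': [0.009, 0.003, -0.011], 'gripper_force': 0.0, 'opening': 0.086}
scene [-0.166  0.513  0.729]
top [0.245 0.232 0.964]
wrist [0.128 0.616 0.373]
ring_center scene [231.4 243.2] 0.69
ring_center top [214.6 229.5] 0.68
ring_center wrist [348.4  88.2] 0.55
  -> [0.3432 0.3005 0.086 ]
lock_center scene [219.2 240.1] 0.53
lock_center top [210.2 225.9] 0.45
lock_center wrist [366.   76.2] 0.45
  -> [0.3458 0.3035 0.1148]
lock_mark scene [214.2 232.3] 0.73
lock_mark top [201.9 224.6] 0.63
lock_mark wrist [377.6  82.7] 0.51
  -> [0.3609 0.3079 0.1179]
jaw scene [216.6 268.3] 0.59
jaw top [199.7 266.5] 0.6
  -> [0.3755 0.2313 0.0537]
block scene [218.8 285. ] 0.96
block top [191.7 288.5] 0.63
block wrist [374.6  80.3] 0.17
  -> [ 0.3993  0.1837 -0.0006]
```

View pics/a.png

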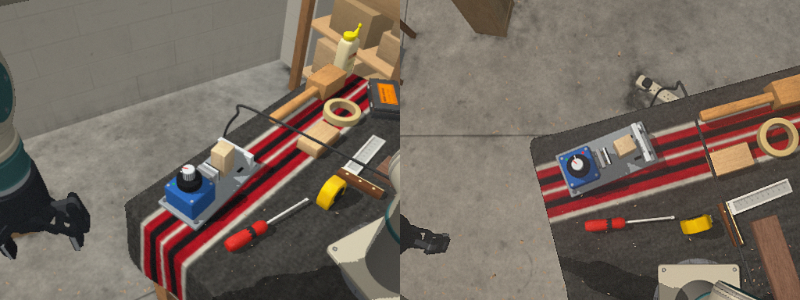

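View pics/a_wrist.png

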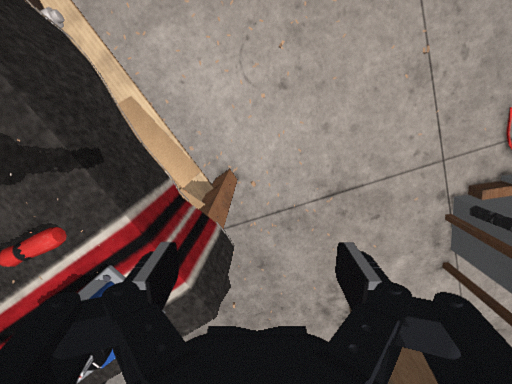

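The scene and top views agree: the blue clamp is at about (0.344, 0.302), the ring at z≈0.086, and the jaw travels towards about -65°. The wrist view sees only a corner of the housing at lower left. Next I'll go above it.

```bash
python3 -m crank '[[[-2.9,-2.9,0.5],0],[[-2.9,-2.9,0.5],0],[[-2.9,-2.9,0.5],0],[[-2.9,-2.9,0.5],0],[[-2.9,-2.9,0.5],0],[[-2.9,-2.9,0.5],0],[[-2.9,-2.9,0.5],0],[[-2.9,-2.7,0.5],0]]' 0
python3 -m crank '[[[0,0,0],-8.5],[[0,0,0],-8.5],[[0,0,0],-8.5],[[0,0,0],-8.5],[[0,0,0],-8.5],[[0,0,0],-8.5],[[0,0,0],-8.5],[[0,0,0],-8.5]]'
python3 -m crank '[[[0,0,0],-8.5],[[0,0,0],-8.5],[[0,0,0],-8.5],[[0,0,0],-8.5],[[0,0,0],-8.5],[[0,0,0],-8.5],[[0,0,0],0],[[0,0,0],0]]'
cat > look.py <<'E'
import sys
from h import *
from scipy.spatial.transform import Rotation as Ro
o=arm.get_obs();q=np.array(o["tool_rot"]);M=Ro.from_quat(q,scalar_first=True).as_matrix();T=np.array(o["tcp_pos"])
print("t",round(o["t"],2),"tcp",T.round(4),"x",M[:,0].round(3),"z",M[:,2].round(3),"q",np.round(o["qpos"],2))
P={n:arm.get_image(n) for n in("scene","top","wrist")}
cv2.imwrite(f"pics/{sys.argv[1]}.png",P["wrist"]["color"])
for th in("ring_center","lock_center","lock_mark","jaw","block"):
    rs=[]
    for n,p in P.items():
        r=arm.pinpoint(p,th)
        if r:
            print(th,n,np.round(r[0]["centre"],1),round(r[0]["conf"],2),end=' ')
            rr=ray(p,r[0]["centre"]);z={"r":.086,"l":.112,"j":.05,"b":.012}[th[0]]+(.012 if th=="lock_mark" else 0)
            X=atz(rr,z);print(X.round(4),"tool",(M.T@(X-T)).round(4))
            if r[0]["conf"]>.4: rs.append(rr)
    if len(rs)>1: X=tri(rs);print("  ->",X.round(4),"tool",(M.T@(X-T)).round(4))
E
python3 look.py b
```

```text
t: 1.7
tcp_pos: [0.346, 0.299, 0.3648]
tool_rot: [0.0, 0.161, 0.987, 0.0]
contact_force: [0.7, 0.8, -0.4]
opening: 0.0852
gripper_force: 0.0
t: 2.5
tcp_pos: [0.3456, 0.3006, 0.3649]
tool_rot: [0.0, -0.421, 0.907, 0.0]
contact_force: [-0.3, 0.5, 0.7]
opening: 0.0853
gripper_force: 0.0
t: 3.3
tcp_pos: [0.3456, 0.3007, 0.3648]
tool_rot: [-0.0, 0.768, -0.641, 0.0]
contact_force: [-0.0, 0.7, -0.7]
opening: 0.0857
gripper_force: 0.0
t 3.3 tcp [0.3456 0.3007 0.3648] x [ 0.178 -0.984 -0.   ] z [ 0.  0. -1.] q [ 0.57  0.01 -0.43  1.14 -0.   -1.18]
ring_center scene [229.6 242.5] 0.8 [0.346  0.3007 0.086 ] tool [ 0.     -0.0003  0.2788]
ring_center wrist [195.7 255.9] 0.63 [0.3468 0.3039 0.086 ] tool [-0.003  -0.0017  0.2788]
  -> [0.3461 0.3022 0.0873] tool [-0.0015 -0.0006  0.2775]
lock_center scene [220.4 238.5] 0.62 [0.3467 0.3065 0.112 ] tool [-0.0055 -0.002   0.2528]
lock_center wrist [203.1 257.4] 0.62 [0.3458 0.3022 0.112 ] tool [-0.0015 -0.0004  0.2528]
  -> [0.3468 0.3045 0.1101] tool [-0.0036 -0.0017  0.2547]
lock_mark scene [215.6 235.4] 0.55 [0.3488 0.3105 0.124 ] tool [-0.0091 -0.0048  0.2408]
lock_mark wrist [215.3 246. ] 0.68 [0.354  0.3104 0.124 ] tool [-0.0081 -0.0099  0.2408]
  -> [0.3529 0.3104 0.1207] tool [-0.0082 -0.0088  0.2442]
jaw scene [218.1 270.5] 0.67 [0.3755 0.2311 0.05  ] tool [ 0.0738 -0.0169  0.3148]
jaw wrist [109.9 238.5] 0.81 [0.3781 0.2296 0.05  ] tool [ 0.0757 -0.0192  0.3148]
  -> [0.3783 0.2297 0.0465] tool [ 0.0757 -0.0194  0.3183]
block scene [218.1 287.2] 0.9 [0.3904 0.1866 0.012 ] tool [ 0.1203 -0.0236  0.3528]
block top [188.9 287.3] 0.91 [0.4019 0.1848 0.012 ] tool [ 0.1241 -0.0346  0.3528]
block wrist [ 66.2 227.1] 0.82 [0.3999 0.1873 0.012 ] tool [ 0.1212 -0.0331  0.3528]
  -> [ 0.4019  0.1836 -0.0007] tool [ 0.1253 -0.0344  0.3656]
```

View pics/b.png

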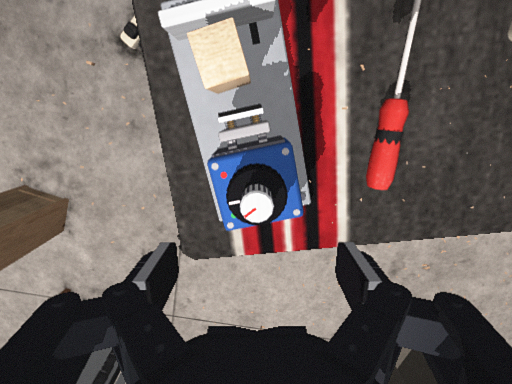

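The wrist view shows the ring at about (row 195, col 256), with the knob mark pointing down-left near the green dot. The red dot is farther clockwise, and the jaw, block and fence lie up the picture. My estimate of the axis is within about 2 mm, so I'll descend and grip the ring.

```bash
python3 -m crank '[[[-0.2,-0.1,2.5],0],[[0,0,2.5],0],[[0,0,2.5],0],[[0,0,2.0],0],[[0,0,1.3],0],[[0,0,1.0],0],[[0,0,0],0],[[0,0,0],0]]'
python3 -m crank '[[[0,0,0],0],[[0,0,0],0],[[0,0,0],0],[[0,0,0],0],[[0,0,0],0],[[0,0,0],0],[[0,0,0],0],[[0,0,0],0]]' 1 50
python3 - <<'E'
from h import *
o=arm.get_obs();print(o["torque"],o["contact_force"],o["qpos"])
p=arm.get_image("wrist");q=arm.get_image("scene");cv2.imwrite("pics/c.png",np.hstack([p["color"][60:360,50:450],cv2.resize(q["color"][150:300,140:340],(400,300))]))
E
```

```text
t: 5.0
tcp_pos: [0.3465, 0.3029, 0.247]
tool_rot: [-0.0, 0.769, -0.64, 0.0]
contact_force: [0.8, 0.2, 0.6]
opening: 0.0854
gripper_force: 0.0
t: 5.8
tcp_pos: [0.3457, 0.3029, 0.2479]
tool_rot: [0.0, 0.769, -0.64, -0.001]
contact_force: [-3.4, -0.2, 6.8]
opening: 0.0545
gripper_force: 52.5
[-0.20851654  0.94397599  0.06830632] [-3.43347056 -0.17287888  6.81512397] [ 0.57829254  0.13090565 -0.57080947  0.86983521  0.00148163 -1.17532853]
```

View pics/c.png

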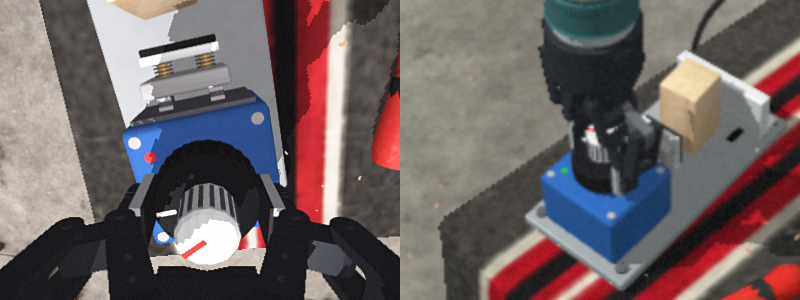

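The ring is gripped (opening ≈ 55 mm) and the knob is clear between the fingers, with its red line at about (193,248) in the crop. Now I'll turn clockwise and read the torque.

```bash
cat > s.py <<'E'
from h import *
o=arm.get_obs();q=o["tool_rot"];print("Tz",np.round(o["torque"],3),"F",np.round(o["contact_force"],1),"yaw",round(np.degrees(-2*np.arctan2(q[2],q[1])),2),"q6",round(o["qpos"][5],3),"op",round(o["opening"],4),"v6",round(o["qvel"][5],3),"t",round(o["t"],2))
E
python3 s.py
python3 -m crank '[[[0,0,-0.1],2],[[0,0,0],4],[[0,0,0],4],[[0,0,0],4],[[0,0,0],3],[[0,0,0],3],[[0,0,0],2],[[0,0,0],2]]' >/dev/null; python3 s.py
python3 -m crank '[[[0,0,0],4],[[0,0,0],7],[[0,0,0],7],[[0,0,0],7],[[0,0,0],5],[[0,0,0],2],[[0,0,0],2],[[0,0,0],2]]' >/dev/null; python3 s.py
python3 -m crank '[[[0,0,0],4],[[0,0,0],4],[[0,0,0],4],[[0,0,0],4],[[0,0,0],2],[[0,0,0],2],[[0,0,0],2],[[0,0,0],2]]' >/dev/null; python3 s.py
```

```text
Tz [-0.205  0.938 -0.022] F [-3.9 -0.2  8.1] yaw 79.53 q6 -1.175 op 0.0545 v6 0.001 t 5.9
Tz [0.062 0.151 0.308] F [ 0.2  0.8 -1.1] yaw -256.44 q6 -0.756 op 0.0541 v6 0.346 t 6.7
Tz [-0.106 -0.221  0.367] F [ 1.9 -1.4 -2. ] yaw -220.41 q6 -0.128 op 0.0541 v6 0.346 t 7.5
Tz [-0.357 -0.36   0.38 ] F [ 2.3 -3.5 -1. ] yaw -196.4 q6 0.291 op 0.0544 v6 0.345 t 8.3
```

```bash
R4='x'
python3 -m crank '[[[0,0,0],2],[[0,0,0],2],[[0,0,0],2]]' >/dev/null; python3 s.py
python3 -m crank '[[[0,0,0],2],[[0,0,0],2]]' >/dev/null; python3 s.py
python3 -m crank '[[[0,0,0],2],[[0,0,0],2]]' >/dev/null; python3 s.py
python3 - <<'E'
from h import *
p=arm.get_image("wrist");q=arm.get_image("scene");cv2.imwrite("pics/d.png",np.hstack([p["color"][0:300,50:450],cv2.resize(q["color"][150:300,190:390],(400,300))]))
E
```

```text
Tz [-0.402 -0.38   0.35 ] F [ 2.3 -3.1 -1.7] yaw -190.4 q6 0.396 op 0.0541 v6 0.345 t 8.6
Tz [-0.442 -0.455  0.337] F [ 2.3 -3.5 -1.9] yaw -186.4 q6 0.466 op 0.0539 v6 0.346 t 8.8
Tz [-0.537 -0.376  0.324] F [ 2.  -4.4 -1.5] yaw -182.4 q6 0.535 op 0.0539 v6 0.346 t 9.0
```

View pics/d.png

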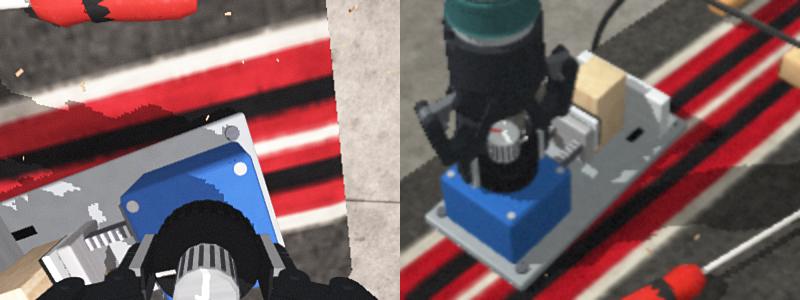

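The jaw has reached the block, and there's still a small gap to the fence. I'll keep going in small steps.

```bash
python3 -m crank '[[[0,0,0],2],[[0,0,0],2]]' >/dev/null; python3 s.py
python3 -m crank '[[[0,0,0],2],[[0,0,0],2]]' >/dev/null; python3 s.py
python3 -m crank '[[[0,0,0],2]]' >/dev/null; python3 s.py
```

```text
Tz [-0.851 -0.495  0.352] F [ 2.7 -5.9 -0.7] yaw -178.43 q6 0.605 op 0.054 v6 0.346 t 9.3
Tz [-0.89  -0.546  0.342] F [ 2.3 -5.5 -0.3] yaw -174.42 q6 0.674 op 0.0542 v6 0.346 t 9.5
Tz [-0.924 -0.589  0.338] F [ 3.3 -5.8 -0.3] yaw -172.42 q6 0.709 op 0.0542 v6 0.346 t 9.6
```

```bash
python3 -m crank '[[[0,0,0],2]]' >/dev/null; python3 s.py
python3 -m crank '[[[0,0,0],2]]' >/dev/null; python3 s.py
python3 -m crank '[[[0,0,0],2]]' >/dev/null; python3 s.py
python3 -m crank '[[[0,0,0],2]]' >/dev/null; python3 s.py
```

```text
Tz [-0.938 -0.526  0.33 ] F [ 2.4 -5.8  0.4] yaw -170.42 q6 0.744 op 0.054 v6 0.346 t 9.7
Tz [-1.028 -0.576  0.367] F [ 2.  -6.3  0.2] yaw -168.42 q6 0.779 op 0.0542 v6 0.347 t 9.8
Tz [-1.005 -0.561  0.359] F [ 3.  -6.2 -0.8] yaw -166.42 q6 0.814 op 0.0539 v6 0.346 t 9.9
Tz [-1.008 -0.568  0.371] F [ 2.6 -5.8 -0.7] yaw -164.42 q6 0.849 op 0.054 v6 0.347 t 10.0
```

```bash
python3 -m crank '[[[0,0,0],2]]' >/dev/null; python3 s.py
python3 -m crank '[[[0,0,0],2]]' >/dev/null; python3 s.py
python3 -m crank '[[[0,0,0],2]]' >/dev/null; python3 s.py
```

```text
Tz [-1.033 -0.586  0.308] F [ 1.8 -6.7 -0.3] yaw -162.42 q6 0.884 op 0.0545 v6 0.346 t 10.1
Tz [-1.14  -0.589  0.351] F [ 2.5 -6.8  1.1] yaw -160.42 q6 0.919 op 0.0541 v6 0.347 t 10.2
Tz [-1.047 -0.642  0.371] F [ 2.8 -7.3 -0. ] yaw -158.42 q6 0.954 op 0.054 v6 0.344 t 10.3
```

```bash
python3 -m crank '[[[0,0,0],2]]' >/dev/null; python3 s.py
python3 -m crank '[[[0,0,0],2]]' >/dev/null; python3 s.py
python3 -m crank '[[[0,0,0],2]]' >/dev/null; python3 s.py
python3 -m crank '[[[0,0,0],2]]' >/dev/null; python3 s.py
```

```text
Tz [-1.082 -0.59   0.36 ] F [ 1.8 -6.7  1.5] yaw -156.42 q6 0.989 op 0.0541 v6 0.346 t 10.4
Tz [-1.092 -0.547  0.334] F [ 2.1 -6.5  0. ] yaw -154.42 q6 1.024 op 0.0539 v6 0.347 t 10.5
Tz [-1.105 -0.569  0.362] F [ 2.8 -7.  -0.1] yaw -152.42 q6 1.058 op 0.0538 v6 0.344 t 10.6
Tz [-1.216 -0.577  0.316] F [ 1.4 -7.6  1.8] yaw -150.42 q6 1.093 op 0.0541 v6 0.343 t 10.7
```

```bash
python3 -m crank '[[[0,0,0],2]]' >/dev/null; python3 s.py
python3 -m crank '[[[0,0,0],2]]' >/dev/null; python3 s.py
python3 -m crank '[[[0,0,0],2]]' >/dev/null; python3 s.py
python3 - <<'E'
from h import *
q=arm.get_image("scene");t=arm.get_image("top");f=lambda c:cv2.resize(c,(400,300))
cv2.imwrite("pics/e.png",np.hstack([f(q["color"][170:260,230:350]),f(t["color"][140:245,220:360])]))
E
```

```text
Tz [-1.186 -0.609  0.347] F [ 2.3 -7.2  0.5] yaw -148.42 q6 1.128 op 0.0537 v6 0.345 t 10.8
Tz [-1.194 -0.498  0.442] F [ 2.8 -7.3  1. ] yaw -146.43 q6 1.163 op 0.0541 v6 0.345 t 10.9
Tz [-1.242 -0.548  0.478] F [ 2.1 -7.4  1.8] yaw -144.44 q6 1.198 op 0.054 v6 0.343 t 11.0
```

View pics/e.png

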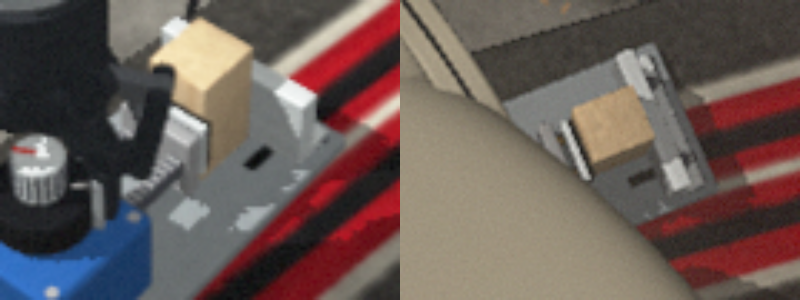

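The block is flush against the fence and the torque has begun to climb from its baseline of about 0.346. I'll use finer steps.

```bash
python3 s.py
python3 -m crank '[[[0,0,0],1]]' >/dev/null; python3 s.py
python3 -m crank '[[[0,0,0],1]]' >/dev/null; python3 s.py
```

```text
Tz [-1.22  -0.571 -0.042] F [ 1.9 -7.9  0.8] yaw -144.42 q6 1.198 op 0.0539 v6 -0.004 t 11.1
Tz [-1.292 -0.5    0.483] F [ 1.5 -6.9  1.5] yaw -143.49 q6 1.214 op 0.0537 v6 0.176 t 11.2
Tz [-1.289 -0.545  0.506] F [ 1.7 -6.8  0.9] yaw -142.49 q6 1.232 op 0.0542 v6 0.173 t 11.3
```

```bash
python3 -m crank '[[[0,0,0],1]]' >/dev/null; python3 s.py
python3 -m crank '[[[0,0,0],0.7]]' >/dev/null; python3 s.py
```

```text
Tz [-1.302 -0.52   0.519] F [ 1.3 -7.6  2.3] yaw -141.49 q6 1.249 op 0.054 v6 0.171 t 11.4
Tz [-1.28  -0.565  0.541] F [ 2.4 -6.8  2.1] yaw -140.8 q6 1.261 op 0.0539 v6 0.116 t 11.5
```

About 12 N (Δ ≈ 0.19 N m over the baseline). I'll rest, open and rise to the knob.

```bash
python3 -m crank '[[[0,0,0],0],[[0,0,0],0]]' >/dev/null; python3 s.py
python3 -m crank '[[[0,0,0],0],[[0,0,0],0],[[0,0,0],0],[[0,0,0],0],[[0,0,0],0],[[0,0,0],0]]' 0
python3 -m crank '[[[0,0,-1.0],0],[[0,0,-1.0],0],[[0,0,-0.8],0],[[0,0,0],0],[[0,0,0],0]]'; python3 s.py; python3 look.py f
```

```text
Tz [-1.259 -0.55   0.295] F [ 1.3 -7.5  1.2] yaw -140.8 q6 1.261 op 0.054 v6 0.001 t 11.7
t: 12.3
tcp_pos: [0.3462, 0.3029, 0.2477]
tool_rot: [-0.0, 0.336, 0.942, 0.0]
contact_force: [0.7, 0.4, 0.6]
opening: 0.0856
gripper_force: 0.0
t: 12.8
tcp_pos: [0.3465, 0.3029, 0.2763]
tool_rot: [0.0, 0.336, 0.942, 0.001]
contact_force: [0.5, 0.9, 0.6]
opening: 0.0854
gripper_force: 0.0
Tz [-0.057  0.028 -0.027] F [0.5 0.9 0.6] yaw -140.75 q6 1.263 op 0.0854 v6 -0.0 t 12.8
t 12.8 tcp [0.3465 0.3029 0.2763] x [-0.774  0.633 -0.   ] z [ 0.001  0.001 -1.   ] q [ 0.58  0.1  -0.54  0.93 -0.    1.26]
ring_center scene [228.4 240.8] 0.8 [0.3498 0.3021 0.086 ] tool [-0.003   0.0013  0.1903]
ring_center wrist [234.9 256.2] 0.86 [0.3481 0.3016 0.086 ] tool [-0.002  -0.0002  0.1903]
  -> [0.3465 0.3032 0.0902] tool [0.0002 0.     0.1861]
lock_center scene [218.9 237.4] 0.51 [0.3506 0.3067 0.112 ] tool [-0.0008  0.0053  0.1643]
lock_center wrist [252.3 255.5] 0.66 [0.3463 0.3027 0.112 ] tool [ 1.000e-04 -5.000e-04  1.643e-01]
  -> [0.3402 0.3093 0.1252] tool [0.0089 0.0008 0.1512]
lock_mark scene [212.1 234.5] 0.7 [0.3566 0.3085 0.124 ] tool [-0.0043  0.0105  0.1523]
lock_mark wrist [269.6 278.7] 0.74 [0.3563 0.3099 0.124 ] tool [-0.0031  0.0114  0.1523]
  -> [0.3562 0.3093 0.1243] tool [-0.0035  0.0109  0.1521]
jaw scene [203.  281.5] 0.79 [0.3997 0.1946 0.05  ] tool [-0.1097 -0.0505  0.2263]
jaw top [193.8 283.7] 0.64 [0.3858 0.1939 0.05  ] tool [-0.0993 -0.0599  0.2263]
jaw wrist [323.2 192.4] 0.95 [0.3923 0.1924 0.05  ] tool [-0.1053 -0.0569  0.2263]
  -> [0.3874 0.1978 0.0598] tool [-0.0981 -0.0557  0.2165]
block scene [215.7 289.7] 0.79 [0.3936 0.1792 0.012 ] tool [-0.1147 -0.0663  0.2643]
block top [193.3 283.9] 0.54 [0.3927 0.1919 0.012 ] tool [-0.1059 -0.0571  0.2643]
  -> [0.3882 0.1882 0.0228] tool [-0.1047 -0.0628  0.2535]
```

View pics/f.png

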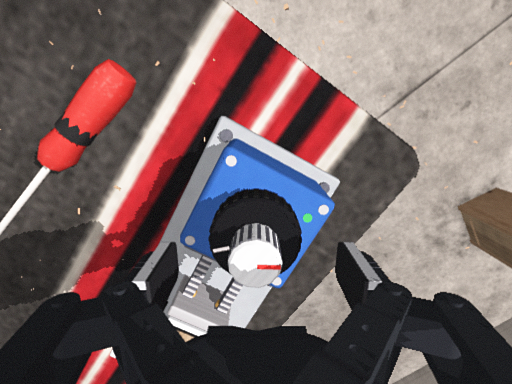

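The wrist view shows the knob centred between the fingers at about (256,258), with the red line to the right near the green dot. I'll rise 2 mm, close on the knob only, and turn it.

```bash
python3 -m crank '[[[0,0,-0.2],0],[[0,0,0],0],[[0,0,0],0],[[0,0,0],0],[[0,0,0],0],[[0,0,0],0],[[0,0,0],0],[[0,0,0],0]]' 1 40; python3 s.py
python3 -m crank '[[[0,0,0],2],[[0,0,0],5],[[0,0,0],5],[[0,0,0],5],[[0,0,0],5],[[0,0,0],5],[[0,0,0],5],[[0,0,0],3]]' >/dev/null; python3 s.py
python3 -m crank '[[[0,0,0],3],[[0,0,0],3],[[0,0,0],3],[[0,0,0],3],[[0,0,0],3],[[0,0,0],3],[[0,0,0],2],[[0,0,0],2]]' >/dev/null; python3 s.py
```

```text
t: 14.5
tcp_pos: [0.3457, 0.3022, 0.278]
tool_rot: [-0.0, 0.336, 0.942, -0.001]
contact_force: [-1.9, -3.0, 5.8]
opening: 0.0264
gripper_force: 39.6
Tz [-0.632  0.481 -0.02 ] F [-1.9 -3.   5.8] yaw -140.73 q6 1.263 op 0.0264 v6 0.001 t 14.5
Tz [-0.567  0.417  0.097] F [-2.3 -1.8  4.9] yaw -105.6 q6 1.876 op 0.0264 v6 0.499 t 15.3
Tz [-0.521  0.44   0.117] F [-3.1 -3.8  4.1] yaw -83.67 q6 2.259 op 0.0266 v6 0.346 t 16.1
```

```bash
python3 -m crank '[[[0,0,0],2],[[0,0,0],2]]' >/dev/null; python3 s.py
python3 -m crank '[[[0,0,0],2],[[0,0,0],2]]' >/dev/null; python3 s.py
python3 -m crank '[[[0,0,0],2]]' >/dev/null; python3 s.py
python3 -m crank '[[[0,0,0],2]]' >/dev/null; python3 s.py
```

```text
Tz [-0.539  0.437  0.055] F [-2.  -3.6  4.9] yaw -79.67 q6 2.329 op 0.0266 v6 0.346 t 16.3
Tz [-0.615  0.401  0.447] F [-1.7 -3.1  4.5] yaw -75.69 q6 2.398 op 0.0265 v6 0.328 t 16.5
Tz [-0.492  0.259  0.75 ] F [-1.5 -2.   4. ] yaw -73.75 q6 2.432 op 0.0265 v6 0.328 t 16.6
Tz [-0.148  0.324  0.293] F [-0.   0.4 -0.1] yaw -71.76 q6 2.467 op 0.0264 v6 0.353 t 16.7
```

The torque jumped to 0.75, then the pads slipped: the stop is reached. I'll release, rise and check.

```bash
python3 -m crank '[[[0,0,0],0],[[0,0,0],0],[[0,0,0],0],[[0,0,0],0],[[0,0,0],0],[[0,0,0],0],[[0,0,0],0]]' 0; 
python3 -m crank '[[[0,0,-2],0],[[0,0,-3],0],[[0,0,-3],0],[[0,0,-1],0],[[0,0,0],0],[[0,0,0],0]]'; python3 look.py g
```

```text
t: 17.4
tcp_pos: [0.3463, 0.3028, 0.2777]
tool_rot: [0.0, 0.81, 0.586, 0.0]
contact_force: [-0.2, 0.2, 0.0]
opening: 0.0854
gripper_force: 0.0
t: 18.0
tcp_pos: [0.3459, 0.3026, 0.3668]
tool_rot: [-0.0, 0.81, 0.586, -0.001]
contact_force: [-0.3, 0.2, 0.0]
opening: 0.0853
gripper_force: 0.0
t 18.0 tcp [0.3459 0.3026 0.3668] x [ 0.313  0.95  -0.001] z [-0.001 -0.001 -1.   ] q [ 0.58  0.01 -0.42  1.14 -0.    2.47]
ring_center scene [231.1 240.7] 0.92 [0.3444 0.3049 0.086 ] tool [ 0.002  -0.0019  0.2807]
ring_center wrist [192.9 256.9] 0.71 [0.346 0.301 0.086] tool [-0.0011  0.0008  0.2808]
  -> [0.346  0.3025 0.0845] tool [2.000e-04 3.000e-04 2.823e-01]
lock_center scene [220.9 240.1] 0.62 [0.3444 0.3046 0.112 ] tool [ 0.0017 -0.0018  0.2548]
lock_center wrist [201.5 256.8] 0.76 [0.346  0.3013 0.112 ] tool [-0.0009  0.0007  0.2548]
  -> [0.3459 0.3025 0.1107] tool [2.000e-04 3.000e-04 2.561e-01]
lock_mark scene [211.2 242.9] 0.65 [0.3519 0.2952 0.124 ] tool [-0.0049  0.0082  0.2427]
lock_mark wrist [205.3 273.6] 0.9 [0.3595 0.2977 0.124 ] tool [-1.000e-04  1.460e-02  2.427e-01]
  -> [0.359  0.2933 0.1153] tool [-0.0044  0.0155  0.2515]
jaw scene [205.3 281.4] 0.79 [0.3945 0.1977 0.05  ] tool [-0.0841  0.0793  0.3168]
jaw wrist [255.8 317.1] 0.55 [0.3858 0.1939 0.05  ] tool [-0.0903  0.0722  0.3168]
  -> [0.385  0.2024 0.0621] tool [-0.0825  0.0688  0.3047]
block top [189.7 293. ] 0.67 [0.4002 0.173  0.012 ] tool [-0.1057  0.0924  0.3548]
block wrist [247.6 330.7] 0.64 [0.4082 0.1762 0.012 ] tool [-0.1001  0.099   0.3548]
  -> [0.4053 0.1722 0.0043] tool [-0.1049  0.0975  0.3625]
```

View pics/g.png

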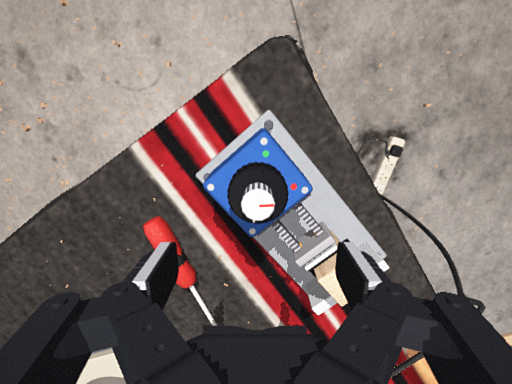

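The red line now points along (257→273, row 205), towards the red dot at (293,187). The block is held at the fence and nothing is touching it, so I'll hand in.

```bash
python3 -c "
from plant import arm
print(arm.hand_in())"
```

```text
the job is handed in; nothing more can be done
None
```

I handed the job in with the block clamped against the fence at about 12 N (estimated from the ring's torque rise). The lock knob is turned to its stop and the gripper is open and clear. The hand-in returned no verdict, and I didn't measure the ring angle again after locking.

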